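# Slide the loose-glass gauge up onto the assembly riser

### The arm

A 6-joint arm with a two-finger parallel gripper is mounted at the origin on the work surface. World frame = base frame: x ahead of the robot, y to its left, z up, the work surface at z = 0. Lengths are in m, angles in rad, forces in N, time in s.
With the tool pointing down it reaches from about 0.2 to 0.875 m from the base axis. Payload 3.4 kg.
Tool frame: the origin (TCP) lies where the fingers leave the gripper's body, on its centre line; the fingertips stand 97 mm ahead of it and the grasp point (between the pads) lies arm.tcp_to_grasp ahead of it (arm.tcp_to_grasp is the distance from the TCP to the grasp point, in m); z points along the fingers, y is the line along which they close (so a half turn about z gives the same grasp; the last joint's range is limited). The gripper opens to 94 mm and grips with 3 to 60 N. Pads are 16 mm wide; open, the fingers measure 119 mm over their backs; the gripper's body (75 mm by 177 mm) begins 78 mm behind the grasp point.
Start: joints at [1.098, 0.276, 1.505, -0, 1.361, -0.121], TCP at [0.198, 0.54, 0.303] pointing down, gripper open.
Joint ranges: [-2.89, 2.89], [-0.75, 2.08], [0.22, 2.7], [-1.18, 4.32], [0.11, 2.71], [-2.7, 2.7]. Speed limits (rad/s): [2.57, 2.57, 3.14, 3.14, 3.14, 3.14].

### API

Orientations are given as a rotation vector (axis times angle).
In Python, from rig import arm gives the robot as it stands.
- The arm moves only by the tool play_rows, never from a script. Its argument "plan" is a list of rows, each a list of 4 numbers: the shift along the tool's x, y, z in mm, then the turn about the tool's z in degrees. A call has 1 to 12 rows; each row shifts and turns the commanded pose from where the row before left it, along the tool's axes as they then stand; what a row does not reach is not made up. A row lasts 1/10 s, in which the tool goes at most 50 mm and 8.59 degrees, less where a joint would pass 70% of its speed; a pose out of reach is approached as far as the arm can. A call is refused whole if a number of a shift passes 50 or a number of a turn 8.59, either way. A call with a gripper value outside its range is refused whole. "jaw" is the closure in counts, from 0 (fully open) to 255 (shut), set as the call begins (left out, the last holds). The fingers move at their own pace and stop on an object; "squeeze" is the grip in N (left out, the last holds). Time passes only in rows, so rows that do not move let the fingers close. It gives the time, the measured TCP pose, the force, the opening and the grip force at its end, in the units of the state.
- arm.get_state(): the state, without advancing time (a new reading comes with each control period).
- arm.camera(name): name is "scene" or "side" or "wrist"; returns a dict with "image" (480x640x3 uint8, blue, green, red), "range_z" (480x640 float32, m along the optical axis (not along the pixel's ray), 0 where there is no reading), "fov_y" (degrees; the focal length in pixels is half the picture's height over the tangent of half this angle, whatever the lens; pixels are square), "cx", "cy" (the principal point, pixels), "dist" ([k1, k2, p1, p2, k3] as OpenCV has them; the pictures are not rectified), "T" (4x4, takes a point from camera to world coordinates). Camera axes: x right, y down, z forward; pixel columns grow to the right and rows downward; lengths in m; the calibration is good to about 2 mm. A picture is of the moment at which its call begins.
- arm.finish_job(): hands the job in; it is judged then, once.
The state is a dict: "t": time; "joint_pos": joint angles; "qvel": joint speeds; "joint_torque": joint torques, N m; "eef_pos": TCP position; "tool_rot": TCP orientation; "wrist_force": force on the tool from outside, world axes, zero at the start; "ft_torque": the same for the moment, N m; "width": finger opening in m; "gripper_force": force on a finger pad.
Only numpy, scipy, OpenCV 4.12 (cv2) and the standard library are available. Lean on these libraries where they do the work, as an engineer would, in place of code of your own. Each camera call takes 0.05 s, during which the arm holds its last target. There are 200 camera calls.

### The job

The glass of the large pressure gauge is loose, so do not lift or tip it: push it along the desk and up the wooden ramp until its whole round case rests flat on the level top of the riser, and leave it there. Leave the smaller gauge where it lies.

Things in the scene. Friction and masses are not known exactly. Their poses are not given: they have to be found in the camera images.
- gauge: The large pressure gauge to push: nickel-plated round case 60 mm across, 28 mm high, about 0.25 kg, lying on its back, white dial up. A brass stem 12 mm thick sticks out of its side along its own +x to 48 mm from the centre, 8 mm clear of the desk, pointing at the start within 55 degrees of the riser's uphill direction. Origin: centre of the case's underside; z up.
- small_gauge: The bystander of the same make, not to be moved: a nickel-plated round case 40 mm across and 20 mm high, white dial up, stem reaching 33 mm from the centre along its own +x. It lies beside the large gauge (80 to 120 mm between centres), on either side of it. Origin: centre of the case's underside; z up.
- riser: Low wooden riser fixed to the desk: level plywood top 130 mm (along its x) by 160 mm (y), 15 mm above the desk; a plain darker ramp, also 160 wide, rises evenly from the desk at x = -160 mm to meet the top flush at x = -65 mm. No rims or steps. +x points uphill; origin under the middle of the level top, at desk height. Both gauges start at x = -245 to -215, y = 40 to 60 mm either side.
There are look-alikes about, which are no part of the job. What is shaped like the gauge but turquoise is not meant.

How it is judged:
By the outcome, as a careful person would: the job done as asked, in the order asked, and still so for the second after the job is handed in, with the robot touching nothing.
It also fails if it takes over 40 s, if anything falls off the work surface, if the arm or the gripper's body presses on something with over 40 N, if the wrist force passes 120 N, or if a joint passes its speed limit or range.

## Working session

There is one attempt and no reset: what is moved stays moved. The work goes in short steps, Python scripts to look and compute and a tool call to move; the robot and the scene stay as the last step left them, time stands still between calls to the robot, and variables do not carry over. Pictures are saved under pics/ and viewed, at most 10 in all, crops included, and the job is handed in when it is done.

Besides the shell and the picture viewer there is one more tool, called by a JSON object that holds its "op" and its "data", one argument or row to a line. play_rows: Moves the arm, as the interface text tells. Its arguments: {"type":"object","properties":{"plan":{"type":"array","items":{"type":"array","items":{"type":"number"}}},"jaw":{"type":"number"},"squeeze":{"type":"number"}},"required":["plan"]}

```bash
ls; mkdir -p pics; cat > h.py <<'E'
import numpy as np, cv2, pickle
from rig import arm
def K(c):
    f=240/np.tan(np.radians(c['fov_y'])/2); return np.array([[f,0,c['cx']],[0,f,c['cy']],[0,0,1.]])
def grab(n,tag):
    c=arm.camera(n); pickle.dump(c,open(f'pics/{tag}.pkl','wb')); cv2.imwrite(f'pics/{tag}.png',c['image']); return c
def load(tag): return pickle.load(open(f'pics/{tag}.pkl','rb'))
def ray(c,u,v):
    p=cv2.undistortPoints(np.array([[[u,v]]],float),K(c),np.array(c['dist'],float))[0,0]
    T=np.array(c['T']); return T[:3,3],T[:3,:3]@np.array([p[0],p[1],1.])
def atz(c,u,v,z):
    o,d=ray(c,u,v); return o+d*(z-o[2])/d[2]
def dep(c,u,v):
    o,d=ray(c,u,v); r=c['range_z'][int(v)-1:int(v)+2,int(u)-1:int(u)+2]; r=r[r>0]
    return o+d*np.median(r) if len(r) else None
E
python3 - <<'E'
from h import *
a=grab('scene','s0');b=grab('side','d0');grab('wrist','w0')
for c in(a,b):print(np.round(c['T'],3).tolist())
print(arm.tcp_to_grasp,arm.get_state())
E
```

```text
pics
[[0.299, 0.589, -0.75, 1.116], [0.954, -0.176, 0.242, -0.229], [0.011, -0.789, -0.615, 0.442], [0.0, 0.0, 0.0, 1.0]]
[[0.984, -0.083, 0.158, 0.504], [-0.179, -0.475, 0.862, -0.649], [0.004, -0.876, -0.482, 0.358], [0.0, 0.0, 0.0, 1.0]]
0.0784 {'t': 0.15, 'joint_pos': array([ 1.09802188e+00,  2.76404062e-01,  1.50581168e+00, -2.61057815e-05,
        1.36069345e+00, -1.21022177e-01]), 'qvel': array([ 0.00191399, -0.00185611, -0.00414854, -0.00174624,  0.00428507,
        0.00040791]), 'joint_torque': array([ 1.49077037e-03, -4.04923868e+01, -2.37432182e+01,  7.00392947e-02,
        3.15828645e-02, -7.45158559e-05]), 'eef_pos': array([0.19800424, 0.53952552, 0.30204162]), 'tool_rot': array([-5.49615377e-01, -3.09277494e+00,  1.98904328e-03]), 'wrist_force': array([-0.54598638,  0.26965484,  0.12108692]), 'ft_torque': array([0.06182009, 0.01419125, 0.00633456]), 'gripper_force': 0.0, 'width': 0.09398121496347447}
```

View pics/s0.png

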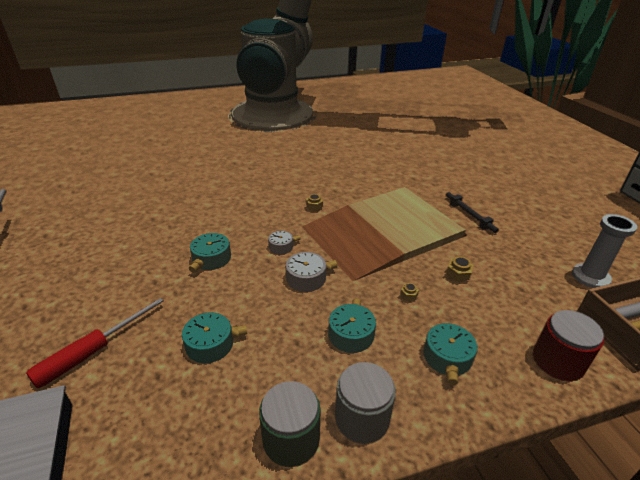

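View pics/d0.png

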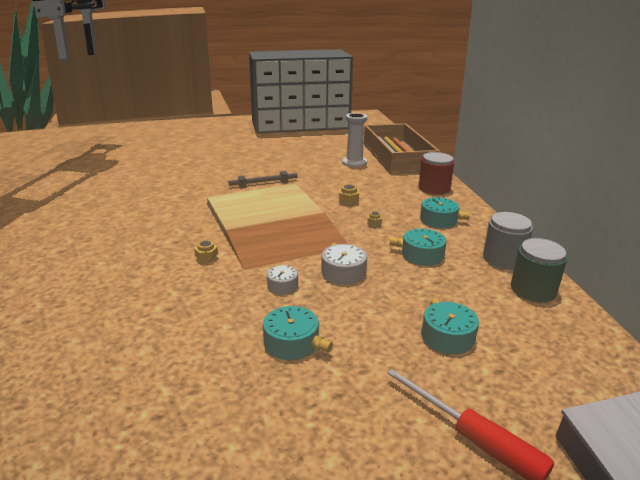

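Scene view: the large white gauge is at about (306,270) with its stem pointing right, and the small one is at (281,242). The ramp foot runs (305,230)–(357,272) and the top's far corners are (405,188) and (464,233). In the side view the large gauge is at (344,263) and the small one at (283,278). Next I'll enlarge crops of both.

```bash
python3 - <<'E'
from h import *
a=load('s0')['image'][180:300,255:475]; b=load('d0')['image'][175:305,195:395]
a=cv2.resize(a,None,fx=3.6,fy=3.6,interpolation=cv2.INTER_CUBIC);b=cv2.resize(b,None,fx=4,fy=4,interpolation=cv2.INTER_CUBIC)
cv2.imwrite('pics/ca.png',a);cv2.imwrite('pics/cb.png',b)
E
```

```text
(no output)
```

View pics/ca.png

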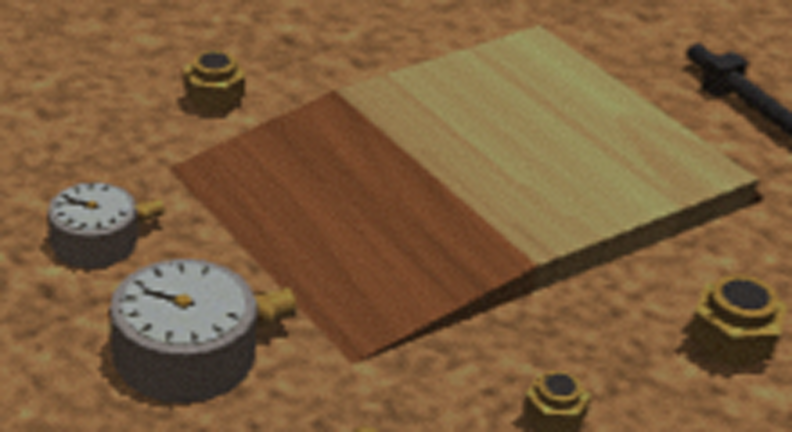

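View pics/cb.png

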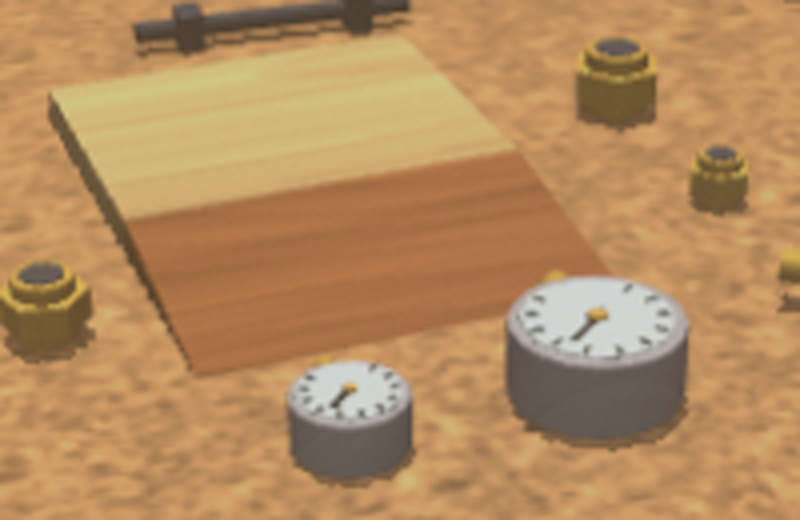

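Scene crop: ramp foot at (175,168) and (357,360), seam at (336,92) and (537,268), far edge at (541,27) and (757,183). The large dial centre is (184,300) with its stem tip at (290,302), and the small dial is (92,206). Side crop: the large dial is (598,316) and the small one (349,388).

```bash
cat > m.py <<'E'
from h import *
A=load('s0');B=load('d0')
P=lambda p:(255+(p[0]+.5)/3.6-.5,180+(p[1]+.5)/3.6-.5); Q=lambda p:(195+(p[0]+.5)/4-.5,175+(p[1]+.5)/4-.5)
def tri(p,q):
    o1,d1=ray(A,*P(p));o2,d2=ray(B,*Q(q))
    s=np.linalg.lstsq(np.c_[d1,-d2],o2-o1,rcond=None)[0]; x=o1+d1*s[0];y=o2+d2*s[1]
    return (x+y)/2,np.linalg.norm(x-y)
pts=dict(footL=((175,168),(192,374)),footR=((357,360),(612,272)),seamL=((336,92),(127,218)),seamR=((537,268),(520,150)),farL=((541,27),(50,94)),farR=((757,183),(408,38)),big=((184,300),(598,316)),stem=((290,302),(556,274)),small=((92,206),(349,388)),sstem=((158,209),(325,358)))
R={k:tri(*v) for k,v in pts.items()}
for k,(x,e) in R.items(): print(k,np.round(x*1000,1),round(e*1000,1))
# riser fit
mod=dict(footL=(-160,80),footR=(-160,-80),seamL=(-65,80),seamR=(-65,-80),farL=(65,80),farR=(65,-80))
m=np.array([mod[k] for k in mod])/1000; w=np.array([R[k][0][:2] for k in mod])
mc,wc=m.mean(0),w.mean(0); H=(m-mc).T@(w-wc); th=np.arctan2(H[0,1]-H[1,0],H[0,0]+H[1,1])
Rm=np.array([[np.cos(th),-np.sin(th)],[np.sin(th),np.cos(th)]]); o=wc-Rm@mc
print('riser',o,np.degrees(th)); print('res',np.round((w-(m@Rm.T+o))*1000,1).tolist())
for k in('big','stem','small','sstem'): print(k,np.round(Rm.T@(R[k][0][:2]-o)*1000,1))
E
python3 m.py
```

```text
footL [515.9 -62.1  -2.4] 1.4
footR [671.1 -27.5   1.7] 5.2
seamL [497.9  26.6  13.5] 1.0
seamR [653.3  60.6  13.1] 0.1
farL [468.3 154.   11.6] 1.2
farR [627.  185.1  13.2] 1.4
big [647.  -95.8  27.7] 0.7
stem [644.8 -48.5  15.7] 3.4
small [ 563.2 -113.8   19.5] 0.7
sstem [559.9 -82.1  10.3] 3.7
riser [0.56110847 0.1082856 ] 102.05942721316823
res [[-0.4, 2.8], [-1.7, 4.0], [1.4, -1.4], [0.3, -0.8], [-1.0, -1.1], [1.2, -3.5]]
big [-217.6  -41.4]
stem [-170.8  -49.1]
small [-217.7   44.3]
sstem [-186.   41.]
```

Heights check out: dial tops at 27.7 and 19.5 mm, riser top about 13 mm. The gauge is at riser (-218,-41). I'll turn the tool so its x points uphill, with the fingers about 40 mm apart as a two-point pusher.

{"op": "play_rows", "data": {
  "plan": [
    [0,0,0,8.3],
    [0,0,0,8.3],
    [0,0,0,8.3],
    [0,0,0,8.3],
    [0,0,0,8.3],
    [0,0,0,8.3],
    [0,0,0,8.3],
    [0,0,0,0],
    [0,0,0,0]
  ],
  "jaw": 146
}}

```text
t: 1.05
eef_pos: [0.1981, 0.5397, 0.3024]
tool_rot: [1.979, 2.44, -0.001]
wrist_force: [-0.6, -0.1, -0.0]
width: 0.0402
gripper_force: 0.0
```

```bash
cat > w.py <<'E'
from h import *
from scipy.spatial.transform import Rotation as Ro
O=np.array([0.5611,0.1083,0]);TH=np.radians(102.06)
RR=Ro.from_euler('z',TH).as_matrix()
def show(goal=None):
    s=arm.get_state();T=Ro.from_rotvec(s['tool_rot']).as_matrix();p=s['eef_pos'];tip=p+T[:,2]*.097
    print('t',s['t'],'tip riser mm',np.round(RR.T@(tip-O)*1000,1),'xang',np.round(np.degrees(np.arctan2(T[1,0],T[0,0]))-102.06,2),'tilt',np.round(T[:,2],3),'w',s['width'],'F',np.round(s['wrist_force'],1))
    if goal is not None: print('tool shift',np.round(T.T@(O+RR@(np.array(goal)/1000)-tip)*1000,1))
E
python3 - <<'E'
from w import *
show([-280,-41,80])
A=load('s0')
for n,u,v,z in[('t1',207,328,.028),('t2',210,243,.028)]: print(n,np.round(RR.T@(atz(A,u,v,z)-O)*1000))
E
```

```text
t 1.05 tip riser mm [497.7 264.9 205.4] xang -0.15 tilt [-0. -0. -1.] w 0.04018949422005134 F [-0.6 -0.1 -0. ]
tool shift [-776.8  307.9  125.6]
t1 [-382.  -91.   28.]
t2 [-324.   71.   28.]
```

{"op": "play_rows", "data": {
  "plan": [
    [-43,17,0,0],
    [-43,17,0,0],
    [-43,17,0,0],
    [-43,17,0,0],
    [-43,17,0,0],
    [-43,17,0,0],
    [-43,17,0,0],
    [-43,17,0,0],
    [-43,17,0,0],
    [-43,17,0,0],
    [-43,17,0,0],
    [-43,17,0,0]
  ]
}}

```text
t: 2.25
eef_pos: [0.5036, 0.0743, 0.3028]
tool_rot: [1.98, 2.439, 0.001]
wrist_force: [1.1, -0.1, -0.1]
width: 0.0401
gripper_force: 0.0
```

{"op": "play_rows", "data": {
  "plan": [
    [-43,17,0,0],
    [-43,17,0,0],
    [-43,17,15,0],
    [-43,17,15,0],
    [-43,17,15,0],
    [-43,17,15,0],
    [0,0,30,0],
    [0,0,30,0],
    [0,0,0,0],
    [0,0,0,0]
  ]
}}

```text
t: 3.25
eef_pos: [0.6552, -0.1556, 0.1825]
tool_rot: [-1.98, -2.438, 0.0]
wrist_force: [0.3, -0.3, -0.1]
width: 0.0402
gripper_force: 0.0
```

```bash
python3 - <<'E'
from w import *
show([-280,-41,6]); grab('wrist','w1')
E
```

```text
t 3.25 tip riser mm [-277.7  -36.8   85.5] xang -0.24 tilt [-0.001  0.    -1.   ] w 0.04016271403999737 F [ 0.3 -0.3 -0.1]
tool shift [-2.3  4.2 79.5]
```

View pics/w1.png

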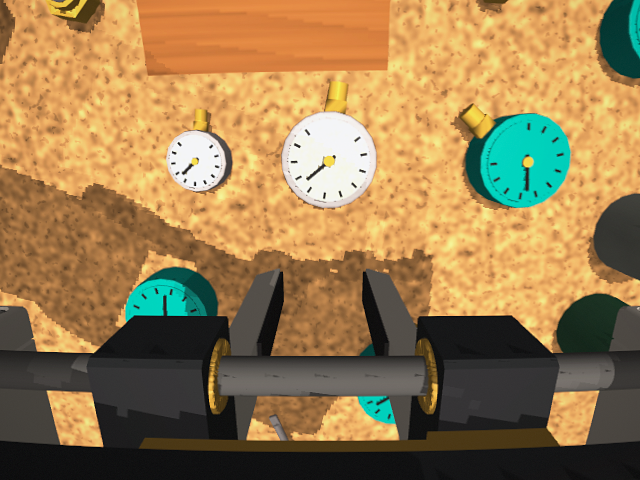

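Wrist view: large dial at (328,160), small dial at (196,160), ramp foot from (148,75) to (388,68), turquoise gauges at (168,300) and partly hidden near (380,390).

```bash
python3 - <<'E'
from w import *
A=load('w1')
for n,u,v,z in[('big',328.5,160,.028),('stem',339,82,.014),('small',196,160,.02),('fL',148,75,0),('fR',388,68,0),('t2',165,305,.028),('t1edge',378,420,.028),('t1top',362,350,.028)]: print(n,np.round(RR.T@(atz(A,u,v,z)-O)*1000,1))
E
```

```text
big [-217.1  -40.7   28. ]
stem [-169.2  -47.5   14. ]
small [-216.8   44.7   20. ]
fL [-160.7   80.1    0. ]
fR [-158.2  -80.5    0. ]
t2 [-314.3   72.3   28. ]
t1edge [-409.  -78.   28.]
t1top [-349.   -64.3   28. ]
```

{"op": "play_rows", "data": {
  "plan": [
    [-2,4,25,0],
    [0,0,25,0],
    [0,0,20,0],
    [0,0,9,0],
    [0,0,0,0],
    [7,0,0,0],
    [7,0,0,0],
    [7,0,0,0],
    [5,0,0,0],
    [5,0,0,0],
    [0,0,0,0],
    [0,0,0,0]
  ]
}}

```text
t: 4.5
eef_pos: [0.6533, -0.1264, 0.1037]
tool_rot: [1.982, 2.437, 0.0]
wrist_force: [-0.4, -0.1, -0.6]
width: 0.0403
gripper_force: 0.0
```

```bash
python3 - <<'E'
from w import *
show([-190,-41,6])
E
```

```text
t 4.5 tip riser mm [-248.8  -41.2    6.7] xang -0.3 tilt [ 0. -0. -1.] w 0.04027896968480219 F [-0.4 -0.1 -0.6]
tool shift [58.8 -0.5  0.7]
```

{"op": "play_rows", "data": {
  "plan": [
    [5,0,0,0],
    [5,0,0,0],
    [5,0,0,0],
    [5,0,0,0],
    [5,-1,0,0],
    [5,-1,0,0],
    [5,-1,0,0],
    [5,-1,0,0],
    [5,-1,0,0],
    [5,-1,0,0],
    [5,-1,0,0],
    [5,-1,0,0]
  ]
}}

```text
t: 5.7
eef_pos: [0.6334, -0.0692, 0.1039]
tool_rot: [1.982, 2.436, 0.0]
wrist_force: [0.8, -2.4, 1.2]
width: 0.0405
gripper_force: 1.5
```

```bash
python3 - <<'E'
from w import *
show([-190,-41,6]); A=grab('wrist','w2'); B=grab('side','d2')
cv2.imwrite('pics/c2.png',np.hstack([cv2.resize(A['image'],(480,360)),cv2.resize(B['image'][150:310,200:400],(320,256))[:,:].copy() if 0 else cv2.resize(B['image'][130:310,200:360],(320,360))]))
E
```

```text
t 5.7 tip riser mm [-188.8  -33.7    6.9] xang -0.31 tilt [ 0.001 -0.    -1.   ] w 0.040491599863400625 F [ 0.8 -2.4  1.2]
tool shift [-1.2  7.3  0.9]
```

View pics/c2.png

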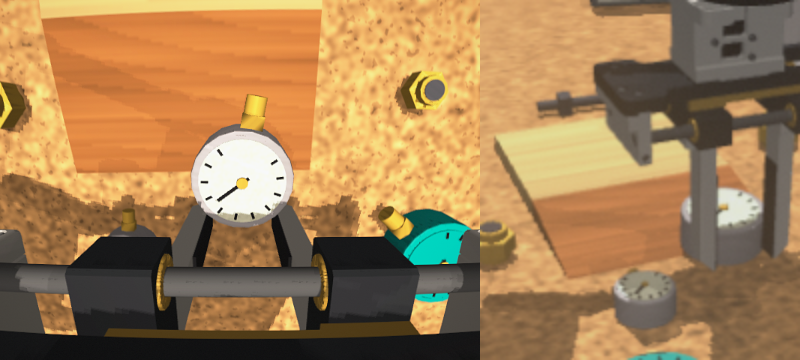

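The gauge is nested between the fingers (crop (242,183)) and about to enter the ramp, and the small gauge has not moved. I'll carry on up the ramp.

{"op": "play_rows", "data": {
  "plan": [
    [5,-0.5,0,0],
    [5,-0.5,0,0],
    [5,-0.5,-0.8,0],
    [5,-0.5,-0.8,0],
    [5,-0.5,-0.8,0],
    [5,-0.5,-0.8,0],
    [5,-0.5,-0.8,0],
    [5,-0.5,-0.8,0],
    [5,-0.5,-0.8,0],
    [5,-0.5,-0.8,0],
    [5,-0.5,-0.8,0],
    [5,-0.5,-0.8,0]
  ]
}}

```text
t: 7.0
eef_pos: [0.615, -0.0115, 0.1118]
tool_rot: [1.983, 2.437, 0.0]
wrist_force: [0.7, -1.2, -0.5]
width: 0.0405
gripper_force: 1.0
```

```bash
python3 - <<'E'
from w import *
show([-70,-25,20]); A=grab('wrist','w3'); B=grab('side','d3')
cv2.imwrite('pics/c3.png',np.hstack([cv2.resize(A['image'],(480,360)),cv2.resize(B['image'][130:310,200:360],(320,360))]))
E
```

```text
t 7.0 tip riser mm [-128.4  -27.7   14.8] xang -0.32 tilt [ 0.  0. -1.] w 0.04045597040065592 F [ 0.7 -1.2 -0.5]
tool shift [58.4 -3.1 -5.2]
```

View pics/c3.png

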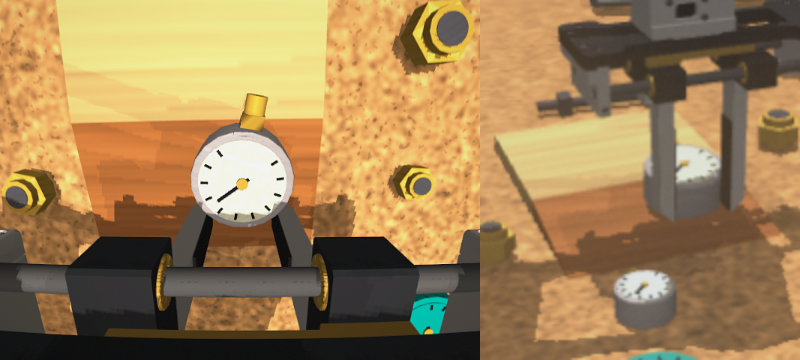

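{"op": "play_rows", "data": {
  "plan": [
    [5,-0.5,-0.5,0],
    [5,-0.5,-0.5,0],
    [5,-0.5,-0.5,0],
    [5,-0.5,-0.6,0],
    [5,0,-0.6,0],
    [5,0,-0.6,0],
    [5,0,-0.6,0],
    [5,0,-0.6,0],
    [5,0,-0.6,0],
    [5,0,-0.6,0],
    [5,0,-0.6,0],
    [5,0,-0.6,0]
  ]
}}

```text
t: 8.3
eef_pos: [0.6003, 0.0474, 0.1182]
tool_rot: [-1.982, -2.435, 0.0]
wrist_force: [-0.1, -0.8, -0.0]
width: 0.04
gripper_force: 1.7
```

{"op": "play_rows", "data": {
  "plan": [
    [5,0,-0.3,0],
    [5,0,0,0],
    [5,0,0,0],
    [5,0,0,0],
    [5,0,0,0],
    [5,0,0,0],
    [5,0,0,0],
    [5,0,0,0],
    [0,0,0,0],
    [0,0,0,0]
  ]
}}

```text
t: 9.3
eef_pos: [0.593, 0.086, 0.1191]
tool_rot: [1.982, 2.437, 0.001]
wrist_force: [0.6, -0.4, 0.0]
width: 0.0406
gripper_force: 0.0
```

```bash
python3 - <<'E'
from w import *
show(); A=grab('wrist','w4'); B=grab('side','d4')
cv2.imwrite('pics/c4.png',np.hstack([cv2.resize(A['image'],(480,360)),cv2.resize(B['image'][130:310,200:360],(320,360))]))
E
```

```text
t 9.3 tip riser mm [-28.4 -26.6  22.1] xang -0.31 tilt [ 0.  0. -1.] w 0.040644578052954065 F [ 0.6 -0.4  0. ]
```

View pics/c4.png

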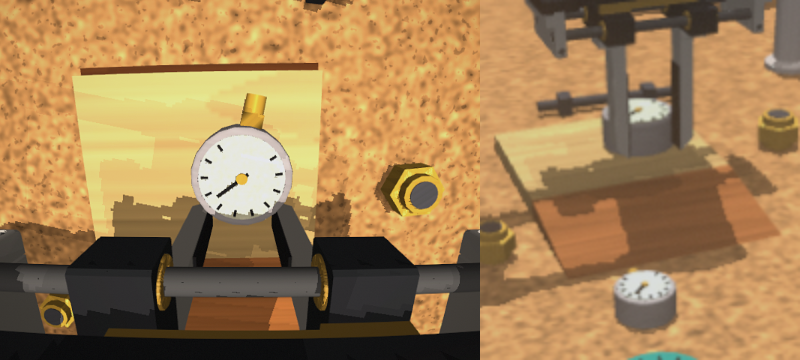

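Gauge dial at crop (241,178), fully on the light top, seam visible behind it. Next I'll back off, lift clear and verify.

{"op": "play_rows", "data": {
  "plan": [
    [-5,0,0,0],
    [-10,0,0,0],
    [-15,0,-5,0],
    [-15,0,-15,0],
    [0,0,-40,0],
    [0,0,-40,0],
    [-20,0,-40,0],
    [-20,0,0,0],
    [0,0,0,0],
    [0,0,0,0]
  ]
}}

```text
t: 10.4
eef_pos: [0.6097, 0.0015, 0.2585]
tool_rot: [-1.984, -2.434, 0.0]
wrist_force: [-0.3, -0.9, -0.1]
width: 0.04
gripper_force: 0.0
```

```bash
python3 - <<'E'
from w import *
show(); A=grab('wrist','w5'); B=grab('side','d5');S=grab('scene','s5')
print(np.round(RR.T@(atz(load('w4'),321,237,.043)-O)*1000,1))
cv2.imwrite('pics/c5.png',np.hstack([cv2.resize(A['image'],(480,360)),cv2.resize(S['image'][170:300,250:392],(320,360))]))
E
```

```text
t 10.4 tip riser mm [-114.5  -25.1  161.5] xang -0.43 tilt [-0.001  0.001 -1.   ] w 0.04004457166658035 F [-0.3 -0.9 -0.1]
[  2.7 -26.   43. ]
```

View pics/c5.png

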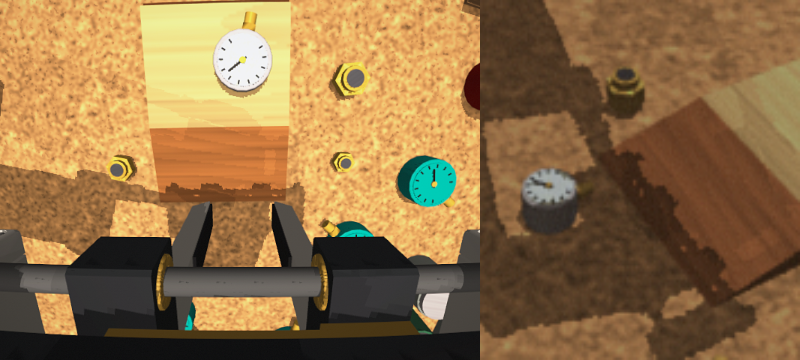

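The gauge rests flat at riser (3,-26), inside the top with more than 20 mm to spare. The small gauge has not moved, so I'm handing in.

```bash
python3 -c "
from rig import arm
print(arm.finish_job())"
```

```text
the job is handed in; nothing more can be done
None
```

The large gauge was pushed up the ramp and left resting flat on the riser's level top, the small gauge was not moved, and the job is handed in (no verdict returned).

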